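# Open the ultrasonic cleaner on the phone repair bench

### The arm

A 7-joint arm with a two-finger parallel gripper is mounted at the origin on the work surface. World frame = base frame: x ahead of the robot, y to its left, z up, the work surface at z = 0. Lengths are in m, angles in rad, forces in N, time in s.
With the tool pointing down it reaches from about 0.425 to 0.925 m from the base axis. Payload 6.8 kg.
Tool frame: the origin (TCP) lies midway between the tips of the shut fingers; the grasp point (between the pads) lies 19 mm behind it; z points along the fingers, y is the direction in which the jaws open and shut (so a half turn about z gives the same grasp; the last joint's range is limited). The gripper opens to 85 mm and grips with 20 to 120 N. Pads are 22 mm wide; open, the fingers measure 114 mm over their backs; the gripper's body (76 mm by 85 mm) begins 54 mm behind the grasp point. The pads swing forward as they close: fully open they stand 13 mm farther back than shut.
Start: joints at [-0.108, 0.477, 0.022, 1.555, -0.011, 1.109, -0.083], TCP at [0.675, 0, 0.231] pointing down, gripper open.
Joint ranges: [-2.96, 2.96], [-0.34, 2.1], [-1.41, 1.46], [0.24, 2.44], [-1.37, 4.51], [0.17, 1.92], [-2.96, 2.96]. Speed limits (rad/s): [2.39, 2.39, 3.14, 3.14, 3.14, 3.14, 3.14].

### API

Orientations are given as a unit quaternion [w, x, y, z].
In Python, from station import readout, eyes, ticket gives the robot as it stands. The module is installed in compiled form; this text tells all that it offers.
- The arm moves only by the shell command python3 -m crank 'ROWS' [FORCE]. ROWS is JSON, a list of rows, each an object of numbers: "jaw": the opening in per cent of the stroke, from 0 (shut) to 100 (fully open); "x", "y", "z": the shift along the tool's x, y, z in mm; "ax", "ay", "az": the turn, a rotation vector about the tool's x, y, z in degrees. In form: [{"jaw": .., "x": .., "y": .., "z": .., "ax": .., "ay": .., "az": ..}, ...]. A call has 1 to 12 rows; each row shifts and turns the commanded pose from where the row before left it, along the tool's axes as they then stand; what a row does not reach is not made up. A row lasts 1/8 s, in which the tool goes at most 62.5 mm and 10.7 degrees, less where a joint would pass 70% of its speed; a pose out of reach is approached as far as the arm can. A call with a gripper value outside its range is refused whole. The fingers move at their own pace and stop on an object; FORCE is the grip in N (left out, the last holds). Time passes only in rows, so rows that do not move let the fingers close. It gives the time, the measured TCP pose, the force and the opening at its end, in the units of the state.
- readout.get_obs(): the state, without advancing time (a new reading comes with each control period).
- eyes.read_camera(name): name is "scene" or "side" or "wrist"; returns (picture, depth): 384x512x3 uint8, red, green, blue; 384x512 float32, m along the optical axis (not along the pixel's ray), 0 where there is no reading.
- eyes.calibration(name): a dict with "fx", "fy", "cx", "cy" (pixels), "R" (3x3) and "t" (3): a world point X has camera coordinates R X + t. Camera axes: x right, y down, z forward; pixel columns grow to the right and rows downward; lengths in m; the calibration is good to about 2 mm. A picture is of the moment at which its call begins: read the wrist's pose just before it. calibration takes no time and is no camera call; for the wrist camera it gives the pose at the moment of the call.
- ticket.hand_in(): hands the job in, once; it reports no verdict.
The state is a dict: "t": time; "q": joint angles; "joint_vel": joint speeds; "joint_torque": joint torques, N m; "eef_pos": TCP position; "tool_rot": TCP orientation; "contact_force": force on the tool from outside, world axes, zero at the start; "torque": the same for the moment, N m; "gripper_width": opening from 0.0 (shut) to 1.0 (fully open).
Only numpy, scipy, OpenCV 4.12 (cv2) and the standard library are available. Lean on these libraries where they do the work, as an engineer would, in place of code of your own. Each camera call takes 0.05 s, during which the arm holds its last target. There are 200 camera calls.

### The job

Open the ultrasonic cleaner: press down its orange release tab with the fingertips so that the lid springs up, then push the lid all the way back until it stays fully open on its own. Do not grip the lid, and leave the bottle, the phone and the tub where they stand; finish with the hand clear of everything.

Things in the scene. Friction and masses are not known exactly. Their poses are not given: they have to be found in the camera images.
- cleaner: Light grey ultrasonic cleaner with a blue control panel on its front, fixed to the bench; 205 mm deep (x -120 to +85), 190 wide (y), tank rim 100 high, closed lid's top 118 high. Origin under the tank's centre on the bench; x points from front (panel, tab) to back (lid hinge), y to the left of someone looking along that x, z up. The front 55 mm (x -120 to -65) is a lower ledge, 76 mm high, over which the tab stands. The machine may stand turned on the bench.
- tab_pad (a point): Centre of the top face of the orange release tab's flat pad, 98 mm in front of the cleaner's origin and 96 mm above the bench. The pad is 44 mm long (front to back), 32 wide and 6 thick; its back end carries an upright hook, 22 mm wide, that rises 19 mm above the pad, with its front face 24 mm behind this point.
- tab (a joint): Angle of the rocking tab: 0 at rest, 0.28 rad fully pressed. It tilts about a crosswise axle at its back end, 33 mm behind the pad's centre, so the pad's centre goes down 9 mm in all; the lid is let go at about 0.18 rad (6 mm). It takes about 1.5 N to start and 5 N at full press on the pad's centre, and springs back when let go.
- lid (a joint): Lid angle: 0 closed and latched, grows as it opens, 1.92 rad (110 degrees) at its stop, fully open. While latched it cannot be raised. Let go, a spring lifts it to about 0.5 rad in well under a second and it rests there. From there it must be pushed (2 to 8 N at its front edge, damped hinge); left short of 1.57 it sinks back to about 0.5, past about 1.75 it falls slowly back to the stop and stays.
- lid_edge (a point): Middle of the front lower edge of the lid, which moves with it: 130 mm from the hinge axis. A small steel catch, 30 mm wide and 5 mm thick, sticks out 7 mm further forward from here.
- lid_hinge (a point): Middle of the lid's hinge axis, 70 mm behind the cleaner's origin, 104 mm above the bench, along the cleaner's y. The lid, 130 by 180 mm and 14 mm thick, lies above the plane through this axis and the lid's edge; it opens upward and away from the cleaner's front.
- lid_cover: White upper shell of the lid (8 mm thick, carried by the lid). Origin on the hinge axis; -x points to the lid's front edge.
- lid_liner: Grey underside plate of the lid (6 mm thick, carried by the lid). Origin on the hinge axis; -x points to the lid's front edge, +z to the cover.
- flux_bottle: Bystander, loose: white plastic bottle, 42 mm across, 105 high, upright beside the cleaner. Origin at the centre of its underside.
- phone: Bystander, loose: dark phone lying flat, 140 by 68 by 8 mm, long side along its x. Origin at the centre of its underside.
- tub: Bystander, loose: small yellow open tub, 52 mm across, 45 high. Origin at the centre of its underside.

How it is judged:
By the outcome, as a careful person would: the job done as asked, in the order asked, and still so for the second after the job is handed in, with the robot touching nothing.
It also fails if it takes over 42 s, if anything falls off the work surface, if the arm or the gripper's body presses on something with over 40 N, if the wrist force passes 120 N, or if a joint passes its speed limit or range.

## Working session

There is one attempt and no reset: what is moved stays moved. The work goes in short steps, Python scripts to look and compute and a shell command to move; the robot and the scene stay as the last step left them, time stands still between calls to the robot, and variables do not carry over. Pictures are saved under pics/ and viewed, about 8 in all and at most 12, crops included, and the job is handed in when it is done.

```bash
mkdir -p pics; cat > h.py <<'E'
import numpy as np,cv2
from station import readout,eyes,ticket
def snap(n,f):
    p,d=eyes.read_camera(n);c=eyes.calibration(n);cv2.imwrite(f'pics/{f}.png',p[:,:,::-1]);np.savez(f'{f}.npz',p=p,d=d,**c);return p,d,c
def pt(d,c,u,v):
    z=np.median([k for k in d[v-1:v+2,u-1:u+2].ravel() if k>0])
    X=np.array([(u-c['cx'])/c['fx']*z,(v-c['cy'])/c['fy']*z,z]);return c['R'].T@(X-c['t'])
E
python3 - <<'E'
from h import *
a=snap('scene','s0')[0];b=snap('side','d0')[0]
o=readout.get_obs();print(o['t'],o['eef_pos'],o['tool_rot'],o['contact_force'])
E
```

```text
0.1 [ 6.74473372e-01 -1.40541688e-05  2.30423884e-01] [-5.20407548e-04  7.07083237e-01  7.07129856e-01 -6.25129277e-04] [ 0.49186512 -0.54737862  0.86706415]
```

View pics/s0.png

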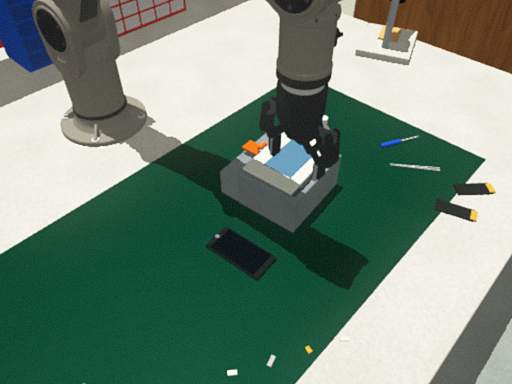

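View pics/d0.png

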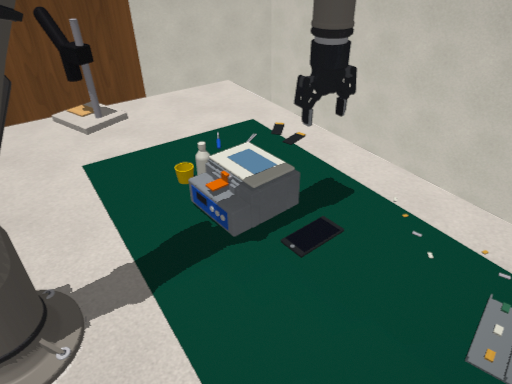

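Side view: the tab pad is at about (217,185) and its hook at (225,177). The lid is white with a blue label, about (250,162), and the hinge block is at about (270,177). The bottle (203,160) and tub (185,173) stand to the left of the machine, and the phone (313,236) to its right. Next I fit the machine's pose from point clouds.

```bash
cat >> h.py <<'E'
def cloud(f):
    D=np.load(f+'.npz');d=D['d'];v,u=np.mgrid[:384,:512]
    X=np.stack([(u-D['cx'])/D['fx']*d,(v-D['cy'])/D['fy']*d,d],-1)
    W=(X-D['t'])@D['R'];W[d==0]=np.nan;return W,D['p']
E
python3 - <<'E'
from h import *
for f in ['d0','s0']:
    W,p=cloud(f);hsv=cv2.cvtColor(p,cv2.COLOR_RGB2HSV)
    ok=(abs(W[...,0]-.65)<.3)&(abs(W[...,1])<.3)
    o=ok&(hsv[...,0]>3)&(hsv[...,0]<14)&(hsv[...,1]>180)&(hsv[...,2]>120)
    P=W[o&(W[...,2]>.06)];print(f,'orange',len(P));q=P[P[:,2]<.100]
    print(' pad',np.median(q,0).round(4),'hook',np.median(P[P[:,2]>.106],0).round(4))
    # lid/top region
    t=ok&(W[...,2]>.085)&(W[...,2]<.13)&~o
    n,l,s,c=cv2.connectedComponentsWithStats(t.astype(np.uint8))
    for i in range(1,n):
        if s[i,4]>150:
            Q=W[l==i];r=cv2.minAreaRect((Q[:,:2]*1000).astype(np.float32));print(' top',s[i],Q[:,2].mean().round(3),r)
    b=ok&(hsv[...,0]>100)&(hsv[...,0]<125)&(hsv[...,1]>90)&(W[...,2]>.1)&(W[...,2]<.135)
    Q=W[b];print(' label',len(Q),cv2.minAreaRect((Q[:,:2]*1000).astype(np.float32)),Q[:,2].mean())
    y=ok&(hsv[...,0]>18)&(hsv[...,0]<32)&(hsv[...,1]>180)&(W[...,2]>.01);print(' tub',np.nanmean(W[y],0),y.sum())
E
python3 -c "
import cv2
a=cv2.imread('pics/d0.png')[130:240,165:325];cv2.imwrite('pics/d0c.png',cv2.resize(a,None,fx=5,fy=5,interpolation=2))"
```

```text
d0 orange 45
 pad [0.4622 0.1185 0.0957] hook [0.4854 0.1154 0.112 ]
 top [ 205  142   95   59 3342] 0.111 ((541.93505859375, 122.62329864501953), (199.9606475830078, 189.31365966796875), 5.8990678787231445)
 label 586 ((568.8743896484375, 126.85076904296875), (68.653076171875, 108.32666015625), 5.0983428955078125) 0.11965136830834576
 tub [0.46264541 0.29572888 0.03187928] 103
s0 orange 71
 pad [0.4578 0.1031 0.0961] hook [0.4949 0.1112 0.112 ]
 top [ 237  132  104   76 3531] 0.112 ((546.2354736328125, 123.2818832397461), (201.53152465820312, 191.40196228027344), 6.308742046356201)
 label 610 ((571.5218505859375, 123.96581268310547), (67.03358459472656, 103.11385345458984), 5.566257953643799) 0.11965353212655178
 tub [nan nan nan] 0<stdin>:16: RuntimeWarning: Mean of empty slice
```

View pics/d0c.png

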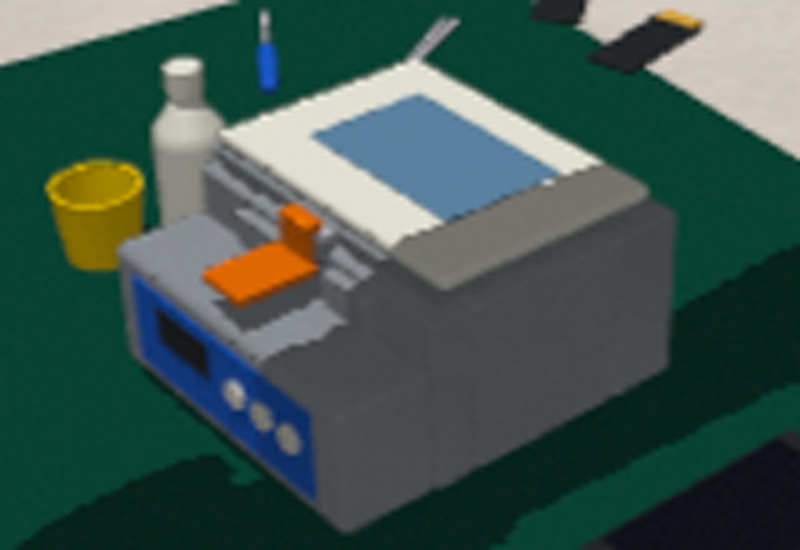

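```bash
python3 - <<'E'
from h import *
for f in ['d0','s0']:
    W,p=cloud(f)
    ok=(abs(W[...,0]-.6)<.2)&(abs(W[...,1]-.12)<.15)
    t=ok&(W[...,2]>.1155)&(W[...,2]<.124)
    n,l,s,c=cv2.connectedComponentsWithStats(t.astype(np.uint8));i=1+np.argmax(s[1:,4])
    Q=W[l==i];print(f,'lid',s[i,4],cv2.minAreaRect((Q[:,:2]*1000).astype(np.float32)))
    hsv=cv2.cvtColor(p,cv2.COLOR_RGB2HSV)
    o=ok&(hsv[...,0]>3)&(hsv[...,0]<14)&(hsv[...,1]>150)&(hsv[...,2]>100)&(W[...,2]>.06)
    Q=W[o];a=np.deg2rad(5.6);R=np.array([[np.cos(a),np.sin(a)],[-np.sin(a),np.cos(a)]])
    L=(Q[:,:2])@R.T; print('orange rot extents x',L[:,0].min(),L[:,0].max(),'y',L[:,1].min(),L[:,1].max(),len(Q))
    w=ok&(W[...,2]>.02)&(W[...,2]<.07)
    Q=W[w]
    if f=='d0':
        B=(hsv[...,0]>105)&(hsv[...,0]<130)&(hsv[...,1]>150)&w
        P=W[B];k=np.polyfit(P[:,1],P[:,0],1);print('front face yaw',np.degrees(np.arctan(-k[0])),P.mean(0),len(P))
E
```

```text
d0 lid 1957 ((565.0025024414062, 126.89029693603516), (130.17262268066406, 182.4241943359375), 5.39457368850708)
orange rot extents x 0.4514266045462234 0.5077646003914784 y 0.054233069865271294 0.08691979520775464 65
front face yaw 6.011771617511095 [0.43766133 0.10866663 0.04511283] 422
s0 lid 2213 ((569.4078979492188, 111.80635070800781), (126.99470520019531, 154.12167358398438), 4.668447494506836)
orange rot extents x 0.45407732911076476 0.5071933086634481 y 0.052774964639754784 0.08836597902097863 82
```

Estimated pose: cleaner origin ≈ (0.562, 0.126), yaw ≈ 5.6°, and the lid and tab measurements agree to within about 3 mm. I will shut the fingers and hover just in front of the pad's centre, at local x ≈ -104.

```bash
python3 -m crank '[{"jaw":0,"x":19,"y":-36},{"jaw":0,"x":19,"y":-36},{"jaw":0,"x":19,"y":-36},{"jaw":0,"x":19,"y":-36},{"jaw":0,"x":20,"y":-36},{"jaw":0,"x":20,"y":-36},{"jaw":0,"az":-5.6},{"jaw":0,"z":30},{"jaw":0,"z":30},{"jaw":0,"z":30},{"jaw":0,"z":20},{"jaw":0}]' 20
cat >> h.py <<'E'
from scipy.spatial.transform import Rotation as Ro
def loc():
    o=readout.get_obs();a=np.deg2rad(5.6);p=np.array(o['eef_pos'])-[.562,.126,0]
    c,s=np.cos(a),np.sin(a)
    print('t',o['t'],'local mm',(1000*np.array([c*p[0]+s*p[1],-s*p[0]+c*p[1],p[2]])).round(1),'F',o['contact_force'].round(1),'w',o['gripper_width'],'tool\n',Ro.from_quat(np.roll(o['tool_rot'],-1)).as_matrix().round(3))
E
python3 - <<'E'
from h import *
loc();snap('side','d1')
a=cv2.imread('pics/d1.png')[90:240,145:345];cv2.imwrite('pics/d1c.png',cv2.resize(a,None,fx=4,fy=4,interpolation=2))
E
```

```text
t 0.1 local mm [  99.6 -136.4  230.4] F [ 0.5 -0.5  0.9] w 0.9978297619028892 tool
 [[-0.     1.    -0.002]
 [ 1.     0.    -0.   ]
 [-0.    -0.002 -1.   ]]schema error: expected keys jaw, x, y, z, ax, ay, az
```

View pics/d1c.png

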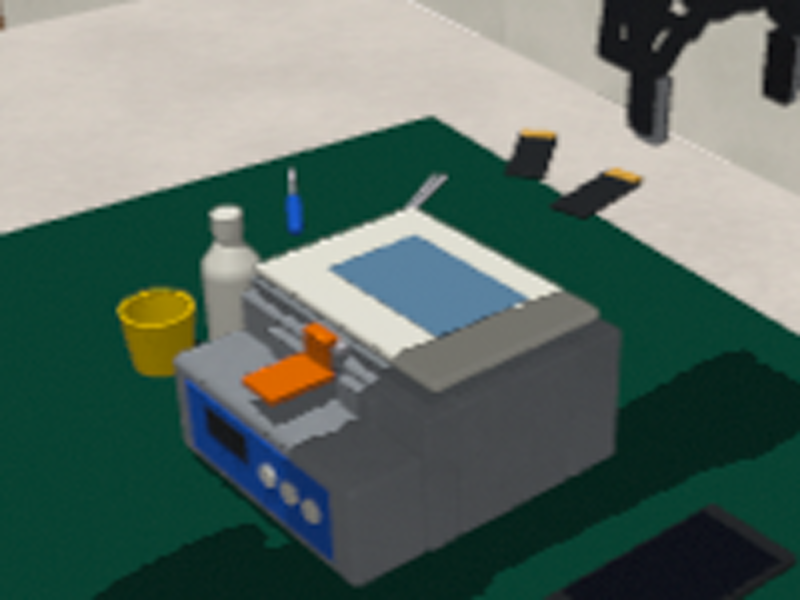

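The crop shows the same scene as before: the call was refused because every row needs all its keys. I'm sending it again with full rows.

```bash
python3 -m crank '[{"jaw":0,"x":19,"y":-36,"z":0,"ax":0,"ay":0,"az":0},{"jaw":0,"x":19,"y":-36,"z":0,"ax":0,"ay":0,"az":0},{"jaw":0,"x":19,"y":-36,"z":0,"ax":0,"ay":0,"az":0},{"jaw":0,"x":19,"y":-36,"z":0,"ax":0,"ay":0,"az":0},{"jaw":0,"x":20,"y":-36,"z":0,"ax":0,"ay":0,"az":0},{"jaw":0,"x":20,"y":-36,"z":0,"ax":0,"ay":0,"az":0},{"jaw":0,"x":0,"y":0,"z":0,"ax":0,"ay":0,"az":-5.6},{"jaw":0,"x":0,"y":0,"z":30,"ax":0,"ay":0,"az":0},{"jaw":0,"x":0,"y":0,"z":30,"ax":0,"ay":0,"az":0},{"jaw":0,"x":0,"y":0,"z":30,"ax":0,"ay":0,"az":0},{"jaw":0,"x":0,"y":0,"z":20,"ax":0,"ay":0,"az":0},{"jaw":0,"x":0,"y":0,"z":0,"ax":0,"ay":0,"az":0}]' 20
python3 - <<'E'
from h import *
loc();snap('side','d2')
a=cv2.imread('pics/d2.png')[90:240,145:345];cv2.imwrite('pics/d2c.png',cv2.resize(a,None,fx=4,fy=4,interpolation=2))
E
```

```text
t: 1.65
eef_pos: [0.4578, 0.1156, 0.12]
tool_rot: [-0.001, 0.672, 0.741, -0.002]
contact_force: [0.1, 0.3, -0.2]
gripper_width: -0.001
t 1.65 local mm [-104.7   -0.2  120. ] F [ 0.1  0.3 -0.2] w -0.0010216977310430974 tool
 [[-0.098  0.995 -0.003]
 [ 0.995  0.098 -0.001]
 [-0.001 -0.003 -1.   ]]
```

View pics/d2c.png

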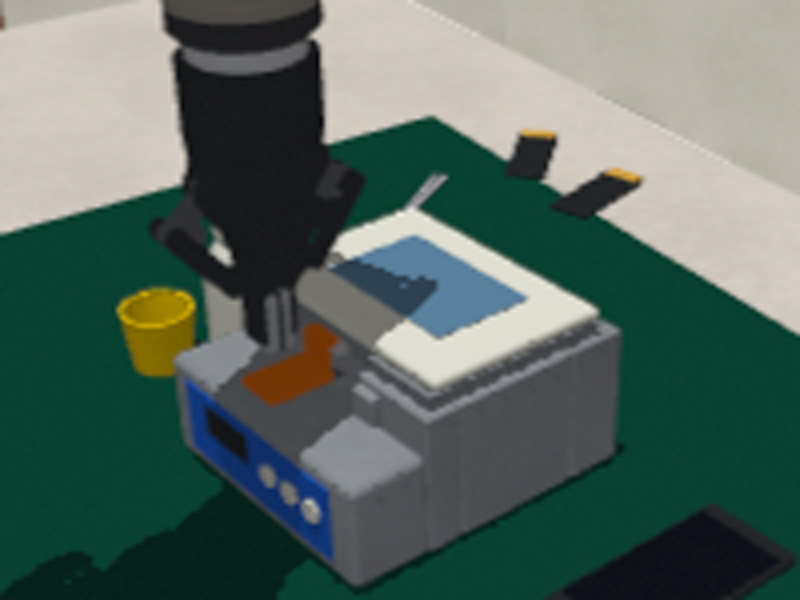

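The hand is over the pad, at about (280,345) in the crop. The finger linkages spread front to back, so they overhang the lid, with the knuckle at about (350,180). I will turn the tool 90° so they spread sideways before pressing.

```bash
python3 -m crank '[{"jaw":0,"x":0,"y":0,"z":0,"ax":0,"ay":0,"az":10},{"jaw":0,"x":0,"y":0,"z":0,"ax":0,"ay":0,"az":10},{"jaw":0,"x":0,"y":0,"z":0,"ax":0,"ay":0,"az":10},{"jaw":0,"x":0,"y":0,"z":0,"ax":0,"ay":0,"az":10},{"jaw":0,"x":0,"y":0,"z":0,"ax":0,"ay":0,"az":10},{"jaw":0,"x":0,"y":0,"z":0,"ax":0,"ay":0,"az":10},{"jaw":0,"x":0,"y":0,"z":0,"ax":0,"ay":0,"az":10},{"jaw":0,"x":0,"y":0,"z":0,"ax":0,"ay":0,"az":10},{"jaw":0,"x":0,"y":0,"z":0,"ax":0,"ay":0,"az":10},{"jaw":0,"x":0,"y":0,"z":10,"ax":0,"ay":0,"az":0},{"jaw":0,"x":0,"y":0,"z":8,"ax":0,"ay":0,"az":0},{"jaw":0,"x":0,"y":0,"z":0,"ax":0,"ay":0,"az":0}]'
python3 - <<'E'
from h import *
loc();snap('side','d3')
a=cv2.imread('pics/d3.png')[90:240,145:345];cv2.imwrite('pics/d3c.png',cv2.resize(a,None,fx=4,fy=4,interpolation=2))
E
```

```text
t: 3.2
eef_pos: [0.4585, 0.1158, 0.1026]
tool_rot: [0.0, 0.999, 0.05, -0.001]
contact_force: [0.4, -0.3, -0.8]
gripper_width: 0.003
t 3.2 local mm [-104.    -0.   102.6] F [ 0.4 -0.3 -0.8] w 0.003028847701592972 tool
 [[ 0.995  0.099 -0.001]
 [ 0.099 -0.995 -0.   ]
 [-0.002  0.    -1.   ]]
```

View pics/d3c.png

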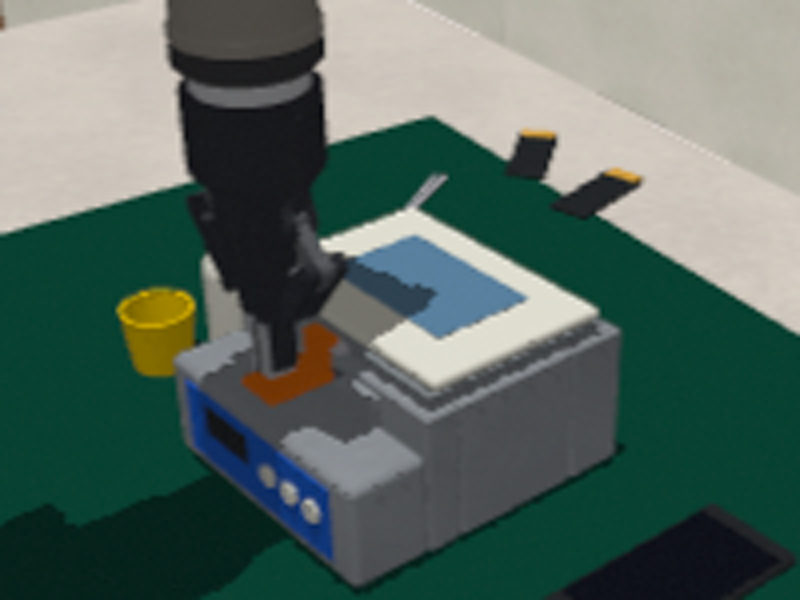

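The linkages now clear the lid, and the tips are about 7 mm over the middle front of the pad, at (277,372). Pressing now.

```bash
python3 -m crank '[{"jaw":0,"x":0,"y":0,"z":5,"ax":0,"ay":0,"az":0},{"jaw":0,"x":0,"y":0,"z":3,"ax":0,"ay":0,"az":0},{"jaw":0,"x":0,"y":0,"z":2,"ax":0,"ay":0,"az":0},{"jaw":0,"x":0,"y":0,"z":2,"ax":0,"ay":0,"az":0},{"jaw":0,"x":0,"y":0,"z":2,"ax":0,"ay":0,"az":0},{"jaw":0,"x":0,"y":0,"z":1,"ax":0,"ay":0,"az":0},{"jaw":0,"x":0,"y":0,"z":0,"ax":0,"ay":0,"az":0},{"jaw":0,"x":0,"y":0,"z":0,"ax":0,"ay":0,"az":0}]'
python3 - <<'E'
from h import *
loc();snap('side','d4');W,p=cloud('d4');ok=(abs(W[...,0]-.6)<.15)&(abs(W[...,1]-.126)<.12)&(p.min(-1)>150)
print('white pts z',np.percentile(W[ok&(W[...,2]>.08)][:,2],[5,50,95]))
E
```

```text
t: 4.25
eef_pos: [0.4586, 0.116, 0.0882]
tool_rot: [0.0, 0.999, 0.049, -0.0]
contact_force: [-4.4, -0.9, 4.7]
gripper_width: 0.001
t 4.25 local mm [-1.038e+02  1.000e-01  8.820e+01] F [-4.4 -0.9  4.7] w 0.0012688179524471567 tool
 [[ 0.995  0.098 -0.001]
 [ 0.098 -0.995 -0.   ]
 [-0.001  0.    -1.   ]]
white pts z [0.11868669 0.15263641 0.17697086]
```

The lid has sprung up (white points up to z ≈ 0.177) at a press of 4.7 N. I'll lift off, shift sideways to miss the catch and come up to the lid's edge.

```bash
python3 -m crank '[{"jaw":0,"x":0,"y":0,"z":-10,"ax":0,"ay":0,"az":0},{"jaw":0,"x":0,"y":0,"z":-17,"ax":0,"ay":0,"az":0},{"jaw":0,"x":0,"y":0,"z":-17,"ax":0,"ay":0,"az":0},{"jaw":0,"x":0,"y":18,"z":0,"ax":0,"ay":0,"az":0},{"jaw":0,"x":0,"y":17,"z":0,"ax":0,"ay":0,"az":0},{"jaw":0,"x":15,"y":0,"z":0,"ax":0,"ay":0,"az":0},{"jaw":0,"x":13,"y":0,"z":0,"ax":0,"ay":0,"az":0},{"jaw":0,"x":0,"y":0,"z":0,"ax":0,"ay":0,"az":0}]'
python3 - <<'E'
from h import *
loc();snap('side','d5');snap('scene','s5')
a=cv2.imread('pics/d5.png')[90:240,145:345];cv2.imwrite('pics/d5c.png',cv2.resize(a,None,fx=4,fy=4,interpolation=2))
for f in ['d5','s5']:
    W,p=cloud(f);hsv=cv2.cvtColor(p,cv2.COLOR_RGB2HSV)
    c,s=np.cos(np.deg2rad(5.6)),np.sin(np.deg2rad(5.6));D=W-[.562,.126,0];L=np.stack([c*D[...,0]+s*D[...,1],-s*D[...,0]+c*D[...,1],D[...,2]],-1)*1000
    b=(abs(L[...,0]-20)<60)&(abs(L[...,1])<60)&(L[...,2]>118)&(hsv[...,0]>95)&(hsv[...,0]<125)&(hsv[...,1]>80)
    if b.sum()>20:
        Q=L[b];k=np.polyfit(Q[:,0],Q[:,2],1);print(f,b.sum(),'lid angle',-np.arctan(k[0]))
E
```

```text
t: 5.3
eef_pos: [0.4921, 0.0849, 0.1325]
tool_rot: [-0.0, 0.999, 0.049, 0.001]
contact_force: [-0.3, -0.3, -0.3]
gripper_width: -0.003
t 5.3 local mm [-73.6 -34.  132.5] F [-0.3 -0.3 -0.3] w -0.0028552602145626963 tool
 [[ 0.995  0.098  0.002]
 [ 0.098 -0.995  0.   ]
 [ 0.002 -0.    -1.   ]]
d5 94 lid angle 0.512301658144055
s5 1183 lid angle 0.5057457961365859
```

View pics/d5c.png

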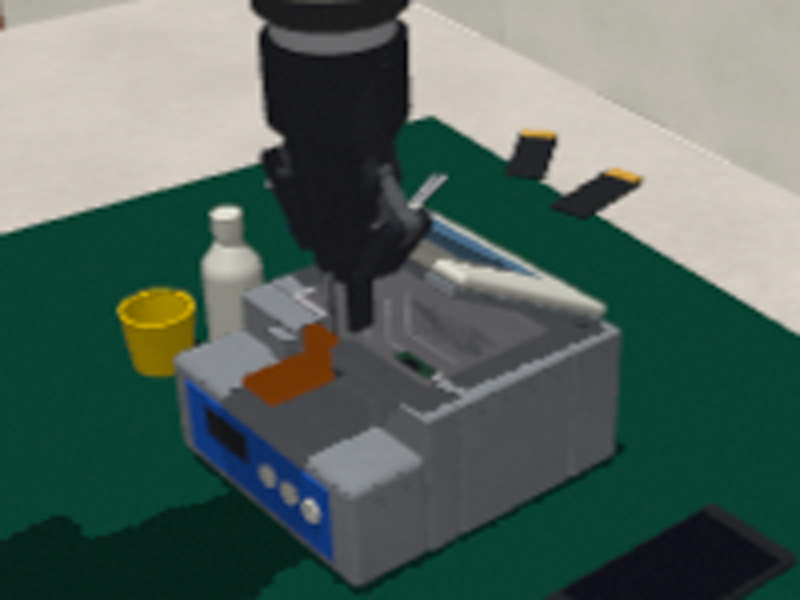

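The lid stands at 0.51 rad, with the finger at about (357,320), in front of its edge and to the right of the catch. Now I push along the edge's arc, with the tips 25 mm below the edge.

```bash
python3 -m crank '[{"jaw":0,"x":10,"y":0,"z":-9,"ax":0,"ay":0,"az":0},{"jaw":0,"x":9,"y":0,"z":0,"ax":0,"ay":0,"az":0},{"jaw":0,"x":7,"y":0,"z":-10,"ax":0,"ay":0,"az":0},{"jaw":0,"x":8,"y":0,"z":-11,"ax":0,"ay":0,"az":0},{"jaw":0,"x":9,"y":0,"z":-9,"ax":0,"ay":0,"az":0},{"jaw":0,"x":9,"y":0,"z":-9,"ax":0,"ay":0,"az":0}]'
python3 -m crank '[{"jaw":0,"x":11,"y":0,"z":-7,"ax":0,"ay":0,"az":0},{"jaw":0,"x":11,"y":0,"z":-7,"ax":0,"ay":0,"az":0},{"jaw":0,"x":12,"y":0,"z":-5,"ax":0,"ay":0,"az":0},{"jaw":0,"x":12,"y":0,"z":-5,"ax":0,"ay":0,"az":0}]'
python3 - <<'E'
from h import *
loc();snap('side','d6')
a=cv2.imread('pics/d6.png')[60:240,145:385];cv2.imwrite('pics/d6c.png',cv2.resize(a,None,fx=3,fy=3,interpolation=2))
E
```

```text
t: 6.15
eef_pos: [0.5415, 0.0893, 0.1806]
tool_rot: [-0.0, 0.999, 0.049, -0.001]
contact_force: [-2.4, 1.5, 0.3]
gripper_width: -0.002
t: 6.65
eef_pos: [0.5888, 0.0935, 0.2044]
tool_rot: [0.0, 0.999, 0.049, 0.0]
contact_force: [-0.8, 0.9, -0.6]
gripper_width: 0.003
t 6.65 local mm [ 23.5 -35.  204.4] F [-0.8  0.9 -0.6] w 0.0025725945789202022 tool
 [[ 0.995  0.098  0.   ]
 [ 0.098 -0.995 -0.   ]
 [ 0.     0.    -1.   ]]
```

View pics/d6c.png

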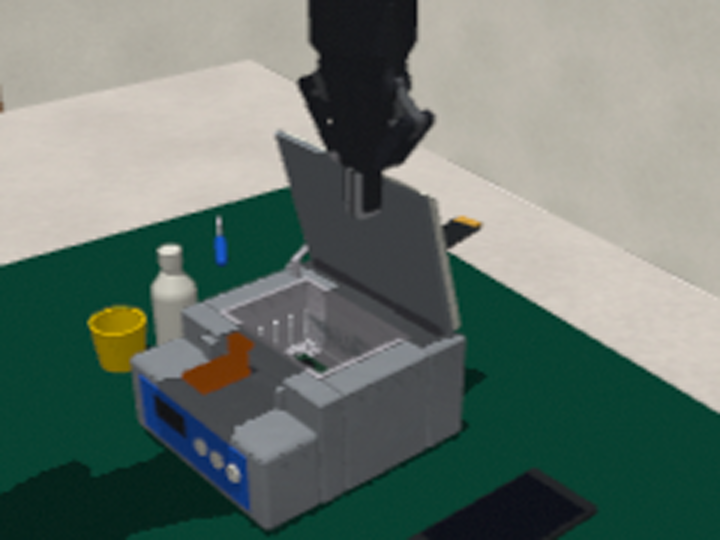

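The lid is near 1.3 rad, with the tips against its underside at (365,205) and low force. Pushing on past 1.85, holding, then backing off and up.

```bash
python3 -m crank '[{"jaw":0,"x":13,"y":0,"z":-2,"ax":0,"ay":0,"az":0},{"jaw":0,"x":13,"y":0,"z":-2,"ax":0,"ay":0,"az":0},{"jaw":0,"x":11,"y":0,"z":1,"ax":0,"ay":0,"az":0},{"jaw":0,"x":11,"y":0,"z":1,"ax":0,"ay":0,"az":0},{"jaw":0,"x":10,"y":0,"z":1,"ax":0,"ay":0,"az":0},{"jaw":0,"x":8,"y":0,"z":0,"ax":0,"ay":0,"az":0},{"jaw":0,"x":0,"y":0,"z":0,"ax":0,"ay":0,"az":0},{"jaw":0,"x":0,"y":0,"z":0,"ax":0,"ay":0,"az":0}]'
python3 -m crank '[{"jaw":0,"x":-15,"y":0,"z":0,"ax":0,"ay":0,"az":0},{"jaw":0,"x":-30,"y":0,"z":-5,"ax":0,"ay":0,"az":0},{"jaw":0,"x":-40,"y":0,"z":-20,"ax":0,"ay":0,"az":0},{"jaw":0,"x":-40,"y":0,"z":-40,"ax":0,"ay":0,"az":0},{"jaw":0,"x":-20,"y":0,"z":-30,"ax":0,"ay":0,"az":0},{"jaw":0,"x":0,"y":0,"z":0,"ax":0,"ay":0,"az":0},{"jaw":0,"x":0,"y":0,"z":0,"ax":0,"ay":0,"az":0},{"jaw":0,"x":0,"y":0,"z":0,"ax":0,"ay":0,"az":0},{"jaw":0,"x":0,"y":0,"z":0,"ax":0,"ay":0,"az":0},{"jaw":0,"x":0,"y":0,"z":0,"ax":0,"ay":0,"az":0},{"jaw":0,"x":0,"y":0,"z":0,"ax":0,"ay":0,"az":0},{"jaw":0,"x":0,"y":0,"z":0,"ax":0,"ay":0,"az":0}]'
cat > ang.py <<'E'
from h import *
loc()
import sys
f=sys.argv[1];snap('side',f)
W,p=cloud(f)
c,s=np.cos(np.deg2rad(5.6)),np.sin(np.deg2rad(5.6));D=W-[.562,.126,0];L=np.stack([c*D[...,0]+s*D[...,1],-s*D[...,0]+c*D[...,1],D[...,2]],-1)*1000
b=(L[...,0]>60)&(L[...,0]<150)&(abs(L[...,1])<80)&(L[...,2]>125)&(L[...,2]<215)
Q=L[b];k=np.polyfit(Q[:,2],Q[:,0],1);r=abs(Q[:,0]-np.polyval(k,Q[:,2]))<5;k=np.polyfit(Q[r,2],Q[r,0],1);print(b.sum(),r.sum(),'lid angle',np.pi/2+np.arctan(k[0]))
E
python3 ang.py d7; python3 -c "
import cv2
a=cv2.imread('pics/d7.png')[30:255,130:430];cv2.imwrite('pics/d7c.png',cv2.resize(a,None,fx=2.5,fy=2.5,interpolation=2))"
```

```text
t: 7.7
eef_pos: [0.6534, 0.0999, 0.2053]
tool_rot: [-0.0, 0.999, 0.049, -0.0]
contact_force: [-0.7, 0.2, 0.4]
gripper_width: -0.001
t: 9.2
eef_pos: [0.5092, 0.0857, 0.3002]
tool_rot: [0.0, 0.999, 0.049, -0.0]
contact_force: [0.0, 0.2, -0.2]
gripper_width: 0.001
t 9.2 local mm [-56.5 -34.9 300.2] F [ 0.   0.2 -0.2] w 0.0005021382850527356 tool
 [[ 0.995  0.098 -0.   ]
 [ 0.098 -0.995 -0.   ]
 [-0.     0.    -1.   ]]
1834 1834 lid angle 1.9205198962424082
```

View pics/d7c.png

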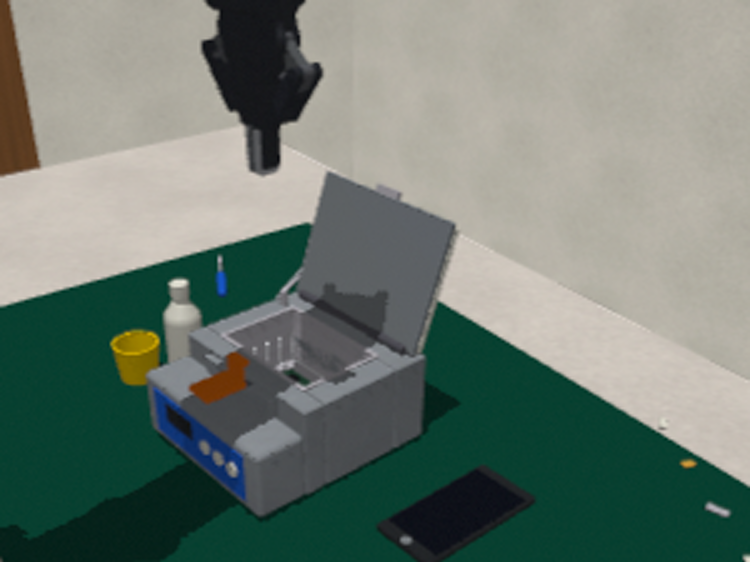

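The lid stands at 1.92 rad, its stop. The hand is clear at (262,165), and the bottle, tub and phone are where they were. Handing in.

```bash
python3 -c "
from station import ticket; print(ticket.hand_in())"
```

```text
the job is handed in; nothing more can be done
None
```

The cleaner is open: the lid stands on its own at its stop, and I have handed the job in. It took about 9.3 s of the 42 s allowed.

- **What I did:** I pressed the orange tab with the shut fingertips at about 5 N, and the lid sprang up to 0.51 rad. I then pushed it back along its arc with the fingertips, beside the steel catch and without gripping it, and pulled the hand up and clear.
- **Last checks:** The lid measured 1.92 rad, about 1.4 s after the fingers left it. Contact force was about 0 N, with the hand well above and in front of the machine. In the last picture the bottle, tub and phone look unmoved; I judged that by eye and did not measure it.
- **Problems and disagreements:** My first move command was refused for missing keys, and nothing moved. One early measurement, of the front panel face, differed from the rest by about 5 mm; I went with the lid and tab measurements, which agreed with each other.

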